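Clamp a hard drive with a ratchet-lever clamp

TASK

Get the silver hard drive clamped in the blue ratchet clamp for opening: take the black adapter out of the clamp's bay and leave it lying on the worktop clear of the clamp, slide the drive into the bay until its end meets the end stop, then work the red lever back and forth until the drive is gripped square against the fixed jaw and about half of the orange band behind the sprung pad has been pushed in. Move the jaw only with the lever, overtighten nothing (the ratchet has no release), let go at the end, and leave the other things on the bench where they are.

Things in the scene. Friction and masses are not known exactly. Their poses are not given: they have to be found in the camera images.
- clamp: blue ratchet clamp fixed to the worktop, a U seen from above whose floor is the worktop. Origin: on the worktop, mid-bay, where a clamped drive's centre belongs. Its z is up, -y the open mouth, +x the fixed jaw, -x the ratchet housing (34 mm high, x -191 to -107, y -93 to +93 mm).
- fixed_jaw (a point): on the worktop at the middle of the fixed jaw's face (clamp x +51, y 0 mm). The jaw is 30 mm high, y -60 to +60 mm; a flared guide leads from its mouth end outward to about clamp (x +86, y -99) mm.
- end_stop (a point): on the worktop at the middle of the end stop's face (clamp x 0, y +75 mm); the stop is 24 mm high and closes the bay's +y end.
- pad_face (a point): middle of the sprung pad's face, 15 mm above the worktop. The steel pad is a plate 4 to 26 mm above the worktop, clamp y -50 to +50 mm, with a flare reaching back to y -80 mm. The clear width between it and the fixed jaw is 110 to 117 mm at the start.
- clamp_jaw: aluminium moving jaw (carries the pad), 110 mm long, 31 mm high, driven along the clamp's +x by the ratchet wheel, 3 mm a notch. Its origin is the clamp's when fully back, so its x in the clamp's frame is its advance (3 to 10 mm at the start). Not to be pushed by hand.
- pad (a joint): how far the sprung pad is pressed back into the jaw, m: 0 free, 0.014 bottomed; the 14 mm wide orange band between pad and jaw disappears as it grows. Spring 2 N per mm. The pad meets the drive, pushes it across the bay with about 3 to 6 N to the fixed jaw, then goes in 3 mm each further notch.
- lever (a joint): angle of the red lever, rad, -0.78 to 0.28 (stops). At 0 it points along the clamp's +y. Growing = anticlockwise from above, handle moving to the clamp's -x (to the robot) = working stroke; the way back runs free, clicking. A notch is 0.393 rad, a full swing two; under load the jaw springs back to the last whole notch as the lever returns. It stays where left; 1 to 4 N on the handle move it.
- lever_handle (a point): middle of the lever's upright black handle, a round post 20 mm in diameter, from 58 to 116 mm above the worktop; this point is 86 mm above the worktop and 120 mm from the lever's vertical axis. The red arm below is 18 mm wide, its top at 58 mm.
- lever_axis (a point): point on the lever's vertical axis (clamp x -147, y 0 mm), 58 mm above the worktop; hub and nut reach 64 mm
- drive: silver hard drive to be clamped, 102 x 147 mm, 21 mm high (details up to 27), about 0.55 kg, lying flat. Origin: middle of its underside; x across, y along its length, -73 to +74 mm. It starts before the mouth, +y end towards the bay, turned up to 0.3 rad from it and 10 to 70 mm out of line to the clamp's -x. A tall microscope stands just right of it. Either long side may face the fixed jaw.
- adapter: the black drive adapter lying in the bay, body 34 x 62 mm and 14 mm high, with a cross bar 56 mm wide at its -y end (10 mm long, y -41 to -31 mm); 0.05 kg. Origin: middle of its underside, x across the 34 mm width. There is free worktop for it beyond the end stop (clamp +y), short of the bystanders.
- flux_bottle: amber dropper bottle standing upright, 34 mm in diameter, 102 mm high; bystander; origin at the middle of its base
- platter_stack: stack of bright discs, 95 mm in diameter, 20 mm high; bystander; origin at the middle of its underside
- screwdriver: yellow screwdriver lying down, 198 mm long along its x, handle 23 mm thick; bystander; origin at the middle of its underside
- blower: dark blue rubber blower lying down, 115 mm long along its x (bulb at -x), bulb 49 mm high; bystander; origin on the worktop below its middle
Things that resemble listed ones, but are neither listed nor needed, are in the scene too. Leave any yellow look-alike of the drive alone. Leave any turquoise look-alike of the adapter alone.

How it is judged:
On the way, in this order (a step that is already met when the one before it is completed fails the run):
1. the adapter lies on the worktop clear of the clamp, released (horizontal distance between adapter and clamp above 0.115 m and height (world z) of adapter below 0.01 m and linear speed of adapter below 0.02 m/s and contact force between the fingers and adapter below 0.1 N), for 0.2 s.
2. the drive is in the bay with its end at the end stop, not yet clamped (y of drive in the frame of clamp above -0.006 m and x of drive in the frame of clamp between -0.025 and 0.01 m and value of joint pad below 0.004 m), for 0.1 s.
3. the lever has pressed the pad against the drive (value of joint pad above 0.004 m), for 0.1 s.
At the end, for the whole second after the job is handed in: Drive flat in the bay at rest, centred on the clamp's origin within 4 mm across and 8 mm along, square within 0.05 rad, the sprung pad pressed in 4 to 10.5 mm of its 14 mm; adapter flat on the worktop at rest, over 115 mm from the clamp's origin (value of joint pad between 0.004 and 0.0105 m and x of drive in the frame of clamp between -0.004 and 0.004 m and y of drive in the frame of clamp between -0.008 and 0.008 m and angle between the x axis of drive and the x axis of clamp, either way round below 0.05 rad and height (world z) of drive below 0.004 m and angle between drive's own z axis and vertical below 0.04 rad and linear speed of drive below 0.01 m/s and horizontal distance between adapter and clamp above 0.115 m and height (world z) of adapter below 0.01 m and linear speed of adapter below 0.02 m/s); the robot touches nothing.
It fails at once if the moving jaw or its pad is pushed by hand (more than 8 N from the fingers or arm) (contact force between any of the fingers, the arm and clamp_jaw above 8 N).
It fails at once if the drive is lifted or tipped off the worktop (height (world z) of drive above 0.03 m or angle between drive's own z axis and vertical above 0.3 rad).
It fails at once if a bystander is moved by more than 25 mm (distance of any of flux_bottle, platter_stack, screwdriver, blower from where it was at the start of the episode above 0.025 m).
It also fails if it takes over 72 s, if anything falls off the work surface, if the arm or the gripper's body presses on something with over 40 N, if the wrist force passes 120 N, or if a joint passes its speed limit or range.

ROBOT

A 6-joint arm with a two-finger parallel gripper is mounted at the origin on a cart in front of the work surface, level with it; the furniture and walls round the work are solid. World frame = base frame: x ahead of the robot, y to its left, z up, the work surface at z = 0. Lengths are in m, angles in rad, forces in N, time in s.
With the tool pointing down it reaches from about 0.3 to 0.775 m from the base axis. Payload 14.6 kg.
Tool frame: the origin (TCP) lies at the centre of the arm's flange, where the gripper is bolted on; the fingertips stand 199 mm ahead of it and the grasp point (between the pads) lies ctrl.tcp_to_grasp ahead of it (ctrl.tcp_to_grasp is the distance from the TCP to the grasp point, in m); z points along the fingers, y is the line along which they close (so a half turn about z gives the same grasp; the last joint's range is limited). The gripper opens to 94 mm and grips with 3 to 60 N. Pads are 16 mm wide; open, the fingers measure 119 mm over their backs; the gripper's body (75 mm by 177 mm) begins 78 mm behind the grasp point.
Start: joints at [-1.34, 0.3, 1.521, -0, 1.321, -0.067], TCP at [0.161, -0.526, 0.405] pointing down, gripper open.
Joint ranges: [-3.03, 3.03], [-0.79, 2.21], [0.23, 2.52], [-1.04, 4.18], [0, 3.07], [-2.55, 2.55]. Speed limits (rad/s): [2.22, 2.22, 2.57, 3.14, 3.14, 3.14].

INTERFACE

Orientations are given as [roll, pitch, yaw] about the fixed x, y, z axes, in that order (R = Rz(yaw) Ry(pitch) Rx(roll)).
In Python, from station import ctrl gives the robot as it stands. The module is installed in compiled form; this text tells all that it offers.
- The arm moves only by the shell command python3 -m jog 'ROWS' [OPENING] [FORCE]. ROWS is JSON, a list of rows, each a list of 6 numbers: the shift along the tool's x, y, z in cm, then the turn, a rotation vector about the tool's x, y, z in rad. In form: [[tx, ty, tz, ax, ay, az], ...]. A call has 1 to 8 rows; each row is the pose to reach, as a shift and turn from the pose commanded when the call began, along the tool's axes at that moment; what a row does not reach only later rows make up. A row lasts 1/10 s, in which the tool goes at most 50 mm and 8.59 degrees, less where a joint would pass 70% of its speed; a pose out of reach is approached as far as the arm can. A call with a gripper value outside its range is refused whole. OPENING is the opening in per cent of the stroke, from 0 (shut) to 100 (fully open), set as the call begins (- or left out, the last holds). The fingers move at their own pace and stop on an object; FORCE is the grip in N (left out, the last holds). Time passes only in rows, so rows that repeat a pose let the fingers close. It gives the time, the measured TCP pose, the force, the opening and the grip force at its end, in the units of the state.
- ctrl.get_obs(): the state, without advancing time (a new reading comes with each control period).
- ctrl.camera(name): name is "scene" or "top" or "wrist"; returns a dict with "img" (480x640x3 uint8, blue, green, red), "intrinsics" (3x3 intrinsics, pixels), "R" (3x3) and "t" (3): a world point X has camera coordinates R X + t. Camera axes: x right, y down, z forward; pixel columns grow to the right and rows downward; lengths in m; the calibration is good to about 2 mm. A picture is of the moment at which its call begins. There is no depth.
- ctrl.hand_in(): hands the job in; it is judged then, once.
The state is a dict: "time_s": time; "qpos": joint angles; "joint_vel": joint speeds; "tau": joint torques, N m; "ee_pos": TCP position; "eef_rot": TCP orientation; "force": force on the tool from outside, world axes, zero at the start; "moment": the same for the moment, N m; "grip_width": finger opening in m; "grip_force": force on a finger pad.
Only numpy, scipy, OpenCV 4.12 (cv2) and the standard library are available. Lean on these libraries where they do the work, as an engineer would, in place of code of your own. Each camera call takes 0.05 s, during which the arm holds its last target. There are 200 camera calls.

## Working session

There is one attempt and no reset: what is moved stays moved. The work goes in short steps, Python scripts to look and compute and a shell command to move; the robot and the scene stay as the last step left them, time stands still between calls to the robot, and variables do not carry over. Pictures are saved under pics/ and viewed, at most 10 in all, crops included, and the job is handed in when it is done.

```bash
mkdir -p pics
cat > h.py <<'E'
import numpy as np, cv2
from station import ctrl
def shot(n,name=None):
    c=ctrl.camera(n)
    if name: cv2.imwrite(f'pics/{name}.png',c['img'])
    return c
def ray(c,px,z):
    K,R,t=np.array(c['intrinsics']),np.array(c['R']),np.array(c['t'])
    o=-R.T@t; d=R.T@np.linalg.inv(K)@np.array([px[0],px[1],1.])
    return o+d*(z-o[2])/d[2]
def proj(c,X):
    p=np.array(c['intrinsics'])@(np.array(c['R'])@np.array(X)+np.array(c['t'])); return p[:2]/p[2]
E
python3 - <<'E'
from h import *
import pickle
d={n:shot(n,n+'0') for n in('top','scene')}
pickle.dump(d,open('c0.pkl','wb'))
print(ctrl.get_obs(),ctrl.tcp_to_grasp)
for n in d: print(n,-np.array(d[n]['R']).T@d[n]['t'])
E
```

```text
{'time_s': 0.1, 'qpos': array([-1.33959212e+00,  3.00446055e-01,  1.52147445e+00,  1.74819325e-05,
        1.32071622e+00, -6.65993677e-02]), 'joint_vel': array([-0.00130205, -0.00029791, -0.00163248, -0.0007185 , -0.00109429,
       -0.00034855]), 'tau': array([ 7.30574757e-04, -5.32645476e+01, -3.53283620e+01,  7.09515042e-02,
        2.35044683e-02, -4.26154634e-05]), 'ee_pos': array([ 0.16137696, -0.52577686,  0.40414507]), 'eef_rot': array([-3.14055203e+00, -8.63790234e-05,  2.97799197e-01]), 'force': array([-0.09106949, -0.28657423,  0.13711461]), 'moment': array([-0.04194035,  0.00504765,  0.00675606]), 'grip_force': 0.0, 'grip_width': 0.09376246083043993} 0.1804
top [-0.38493272 -0.35345387  1.78366826]
scene [1.156758   0.94388553 1.63812595]
```

View pics/top0.png

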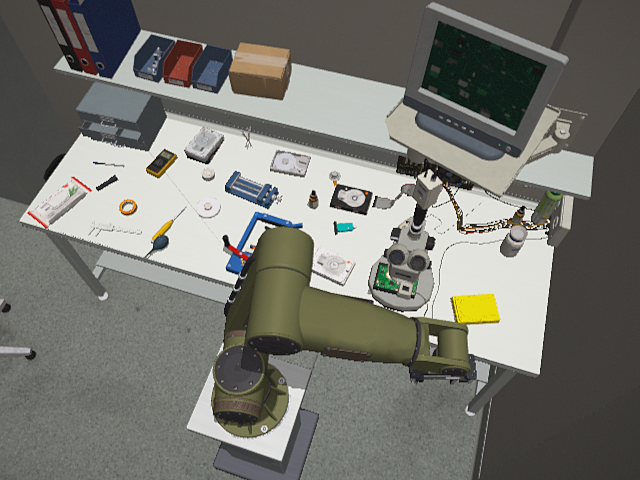

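View pics/scene0.png

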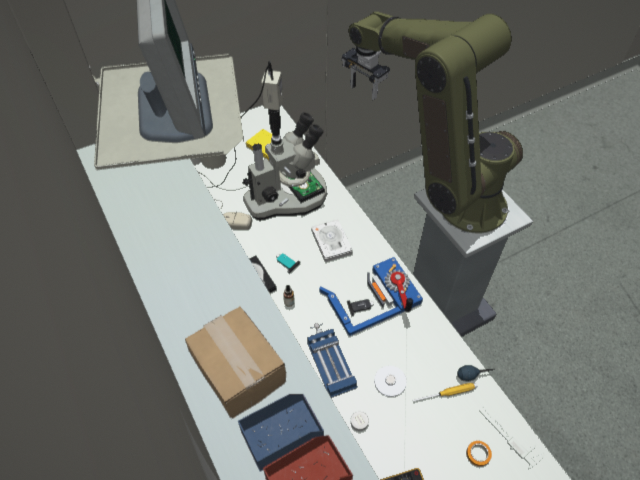

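Candidates (scene px): the drive is the silver one at (331,239). It is not the yellow look-alike (262,142), the dark open disk (262,272) or the silver one at the back (top 290,161). The adapter is the black piece in the bay (359,306), not the turquoise one (288,262). The clamp is the blue U with the red lever (375,300), not the blue drill vise (330,360).

Run:
```python
from h import *
import pickle
d=pickle.load(open('c0.pkl','rb'));c=d['scene'];im=c['img']
x0,y0,w,h=290,210,150,130
cr=cv2.resize(im[y0:y0+h,x0:x0+w],None,fx=5,fy=4.6,interpolation=cv2.INTER_CUBIC)
cr=cv2.resize(im[y0:y0+h,x0:x0+w],(690,598),interpolation=cv2.INTER_CUBIC) # 4.6x
cv2.imwrite('pics/crop1.png',cr)
for n,p,z in [('drive',(331,239),.02),('adapter',(359,306),.01),('stop corner',(347,330),.024),('jaw end',(323,291),.03),('lever hub',(396,280),.06),('flux',(289,303),0),('platter',(390,383),.02),('scope',(285,205),0)]:
    print(n,ray(c,p,z).round(3))
```

```text
drive [ 0.534 -0.106  0.02 ]
adapter [0.585 0.165 0.01 ]
stop corner [0.666 0.227 0.024]
jaw end [0.664 0.07  0.03 ]
lever hub [0.449 0.164 0.06 ]
flux [0.773 0.04  0.   ]
platter [0.644 0.436 0.02 ]
scope [ 0.596 -0.335  0.   ]
```

View pics/crop1.png

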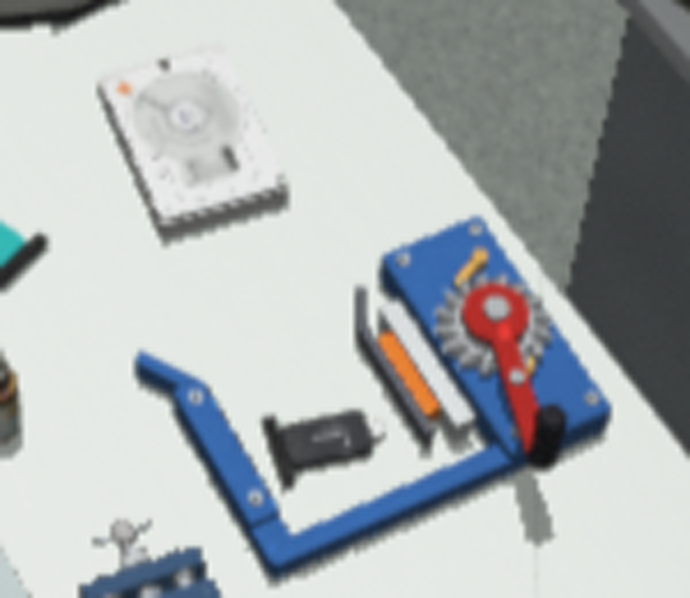

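The crop confirms the choice: a silver drive (crop 190,145), a black adapter with its cross bar towards the fixed jaw (bar 280,450, plug 375,430), the hub at (497,306) and the handle at (547,435).

Run:
```python
from h import *
import pickle
d=pickle.load(open('c0.pkl','rb'));c=d['scene']
P=lambda u,v,z: ray(c,(290+u/4.6-.4,210+v/4.6-.4),z).round(4)
for n,u,v,z in [('hub',497,304,.064),('hcorner far',480,219,.034),('hcorner near',385,258,.034),('hcorner back',610,402,.034),('jaw mouth in',213,385,.03),('jaw mouth out',178,405,.03),('jaw outer corner',274,566,.03),('jaw in at stop',278,515,.03),('stop inner/housing',490,447,.024),('handle top',548,412,.116),('ad bar1',268,420,.014),('ad bar2',290,475,.014),('ad end1',367,410,.014),('ad end2',375,445,.014),
 ('dr1',98,82,.021),('dr2',165,228,.021),('dr3',288,185,.021),('dr4',222,48,.021),('pad mouth',375,332,.026),('pad stop end',430,436,.026),('scope edge',50,20,.0)]:
    print(n,P(u,v,z))
```

```text
hub [0.4368 0.1551 0.064 ]
hcorner far [0.3929 0.0721 0.034 ]
hcorner near [0.4717 0.0677 0.034 ]
hcorner back [0.3995 0.2463 0.034 ]
jaw mouth in [0.6321 0.0982 0.03  ]
jaw mouth out [0.6614 0.1004 0.03  ]
jaw outer corner [0.6671 0.2405 0.03  ]
jaw in at stop [0.645  0.2087 0.03  ]
stop inner/housing [0.4881 0.2315 0.024 ]
handle top [0.4783 0.2684 0.116 ]
ad bar1 [0.6076 0.1333 0.014 ]
ad bar2 [0.6167 0.1785 0.014 ]
ad end1 [0.5428 0.16   0.014 ]
ad end2 [0.5529 0.1868 0.014 ]
dr1 [ 0.5708 -0.1833  0.021 ]
dr2 [ 0.5927 -0.0402  0.021 ]
dr3 [ 0.4941 -0.0299  0.021 ]
dr4 [ 0.4717 -0.1662  0.021 ]
pad mouth [0.5083 0.1138 0.026 ]
pad stop end [0.5203 0.2048 0.026 ]
scope edge [ 0.5666 -0.2705  0.    ]
```

```bash
python3 -m jog '[[0,0,-5,0,0,0],[4,-4,-6,0,0,0],[27,-27,-6,0,0,0],[27,-27,-6,0,0,0],[27,-27,-6,0,0,0],[27,-27,-6,0,0,0],[27,-27,-6,0,0,0],[27,-27,-6,0,0,0]]' 70
python3 -m jog '[[26,-28,0,0,0,0.2],[26,-28,0,0,0,0.4],[26,-28,0,0,0,0.5],[26,-28,0,0,0,0.55],[26,-28,0,0,0,0.55],[26,-28,0,0,0,0.55],[26,-28,0,0,0,0.55],[26,-28,0,0,0,0.55]]'
python3 - <<'E'
from h import *
import pickle
d={n:shot(n) for n in('wrist','top','scene')}
pickle.dump(d,open('c1.pkl','wb'))
cv2.imwrite('pics/w1.png',d['wrist']['img'])
o=ctrl.get_obs();print(o['ee_pos'],o['eef_rot'])
E
```

```text
time_s: 0.9
ee_pos: [0.3253, -0.2153, 0.4645]
eef_rot: [3.142, -0.0, 0.297]
force: [0.3, -0.9, 0.7]
grip_width: 0.0658
grip_force: 0.0
time_s: 1.7
ee_pos: [0.4817, 0.1076, 0.4644]
eef_rot: [3.141, 0.0, -0.252]
force: [-0.2, -0.3, 0.2]
grip_width: 0.0657
grip_force: 0.0
[0.48176009 0.10739283 0.46354051] [ 3.14090549e+00  1.75600835e-03 -2.48555624e-01]
```

View pics/w1.png

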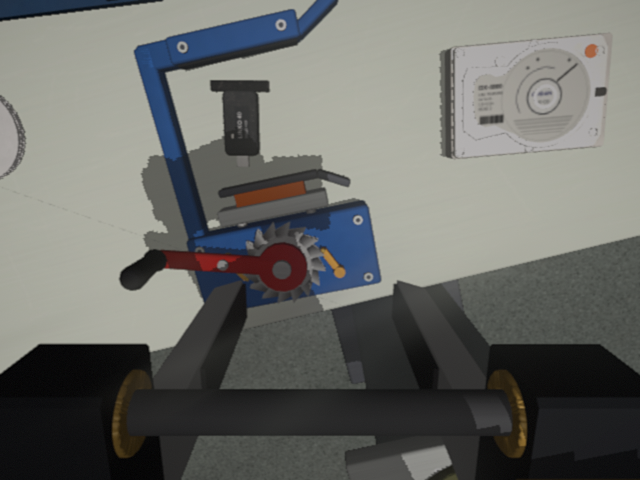

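The wrist view shows the bay whole: fixed-jaw screws at (182,47) and (280,24), hub (282,269), adapter bar 210–269 at row 86 with its body end at row 153, and the drive top corners at (453,47), (612,34), (600,143), (452,157).

Run:
```python
from h import *
import pickle
d=pickle.load(open('c1.pkl','rb'));c=d['wrist']
def P(*a):
    z=a[-1]; return np.array([ray(c,p,z)[:2] for p in a[:-1]])
def show(n,q): print(n,q.round(4).tolist(),'ang',[round(float(np.arctan2(*(q[i+1]-q[i])[::-1])),3) for i in range(0,len(q)-1)], 'len',[round(float(np.linalg.norm(q[i+1]-q[i])),3) for i in range(len(q)-1)])
show('screws',P((182,47),(280,24),.03))
show('jaw inner',P((172,68),(296,42),.03))
show('stop inner',P((168,72),(205,230),.024))
show('hous front',P((205,234),(368,202),.034))
show('hous side',P((368,202),(380,281),.034))
show('hub',P((282,269),.064)); show('handle',P((146,262),.116))
show('bar',P((210,86),(269,86),.014)); show('body',P((241,92),(242,154),.014))
show('drive',P((452,157),(453,47),(612,34),(600,143),.021))
show('pad',P((222,195),(320,178),.026))
show('guide tip',P((336,2),.03))
# automatic drive contour
im=c['img'];hs=cv2.cvtColor(im,cv2.COLOR_BGR2HSV)
# second view of hub
print('hub scene proj',[proj(d['scene'],[*P((282,269),.064)[0],.064]).round(1)], proj(d['scene'],[*P((182,47),.03)[0],.03]).round(1), proj(d['scene'],[*P((280,24),.03)[0],.03]).round(1))
print('scene meas hub',290+497/4.6-.4,210+304/4.6-.4,'screws',290+255/4.6-.4,210+497/4.6-.4,290+195/4.6-.4,210+397/4.6-.4)
```

```text
screws [[0.6524, 0.1895], [0.6487, 0.0995]] ang [-1.613] len [0.09]
jaw inner [[0.6381, 0.204], [0.631, 0.0897]] ang [-1.632] len [0.115]
stop inner [[0.637, 0.2104], [0.4865, 0.2246]] ang [3.048] len [0.151]
hous front [[0.4842, 0.2226], [0.4752, 0.0595]] ang [-1.626] len [0.163]
hous side [[0.4752, 0.0595], [0.3929, 0.0656]] ang [3.068] len [0.083]
hub [[0.4392, 0.1537]] ang [] len []
handle [[0.4879, 0.2491]] ang [] len []
bar [[0.6173, 0.1789], [0.6033, 0.1246]] ang [-1.822] len [0.056]
body [[0.6048, 0.152], [0.5491, 0.1681]] ang [2.86] len [0.058]
drive [[0.4955, -0.0304], [0.5929, -0.0482], [0.5678, -0.1899], [0.473, -0.1712]] ang [-0.181, -1.747, 2.947] len [0.099, 0.144, 0.097]
pad [[0.5163, 0.1966], [0.5084, 0.099]] ang [-1.652] len [0.098]
guide tip [[0.6533, 0.0474]] ang [] len []
hub scene proj [array([396.8, 275.7])] [344.8 317.8] [331.6 295.8]
scene meas hub 397.6434782608696 275.68695652173915 screws 345.03478260869565 317.6434782608696 331.99130434782614 295.904347826087
```

```bash
python3 -m jog '[[7.9,-7.4,0,0,0,0],[7.9,-7.4,2,0,0,0],[7.9,-7.4,8,0,0,0],[7.9,-7.4,13,0,0,0],[7.9,-7.4,18,0,0,0],[7.9,-7.4,22,0,0,0],[7.9,-7.4,24,0,0,0],[7.9,-7.4,24,0,0,0]]' 70
python3 -m jog '[[0,0,1,0,0,0],[0,0,2,0,0,0],[0,0,2,0,0,0]]'
python3 -m jog '[[0,0,0,0,0,0],[0,0,0,0,0,0],[0,0,0,0,0,0],[0,0,0,0,0,0],[0,0,0,0,0,0]]' 15 12
```

```text
time_s: 2.65
ee_pos: [0.5754, 0.1559, 0.2211]
eef_rot: [3.139, 0.006, -0.253]
force: [-0.1, -0.3, 1.2]
grip_width: 0.0661
grip_force: 0.0
time_s: 2.95
ee_pos: [0.5762, 0.1571, 0.2044]
eef_rot: [3.141, 0.0, -0.252]
force: [-0.1, -0.3, -0.0]
grip_width: 0.0658
grip_force: 0.0
time_s: 3.45
ee_pos: [0.5763, 0.1574, 0.2048]
eef_rot: [-3.141, -0.0, -0.252]
force: [-0.9, 0.2, 2.0]
grip_width: 0.0333
grip_force: 12.0
```

```bash
python3 -m jog '[[0,0,-4,0,0,0],[0,0,-7,0,0,0],[-1.5,-7,-7,0,0,0],[-3,-12,-7,0,0,0],[-3,-15.2,-7,0,0,0],[-3,-15.2,-7,0,0,0],[-3,-15.2,-4,0,0,0],[-3,-15.2,-2,0,0,0]]'
python3 -m jog '[[0,0,1,0,0,0],[0,0,1.9,0,0,0],[0,0,1.9,0,0,0]]'
python3 -m jog '[[0,0,0,0,0,0],[0,0,0,0,0,0],[0,0,0,0,0,0],[0,0,-3,0,0,0],[0,0,-8,0,0,0],[0,0,-12,0,0,0],[0,0,-12,0,0,0]]' 55
python3 - <<'E'
from h import *
import pickle
d={n:shot(n) for n in('wrist','top','scene')}
pickle.dump(d,open('c2.pkl','wb'))
o=np.hstack([d['wrist']['img'],d['scene']['img'][180:420,260:580].repeat(2,0).repeat(2,1)])
cv2.imwrite('pics/w2.png',cv2.resize(o,(800,300),interpolation=cv2.INTER_AREA))
E
```

```text
time_s: 4.25
ee_pos: [0.5848, 0.312, 0.223]
eef_rot: [3.141, 0.001, -0.252]
force: [-0.0, 0.3, -1.2]
grip_width: 0.0334
grip_force: 12.0
time_s: 4.55
ee_pos: [0.5852, 0.3117, 0.2052]
eef_rot: [3.141, 0.0, -0.253]
force: [0.6, 0.7, -0.3]
grip_width: 0.0339
grip_force: 12.0
time_s: 5.25
ee_pos: [0.5855, 0.3122, 0.3326]
eef_rot: [-3.135, -0.008, -0.252]
force: [0.2, 0.0, 0.2]
grip_width: 0.0515
grip_force: 0.0
```

View pics/w2.png

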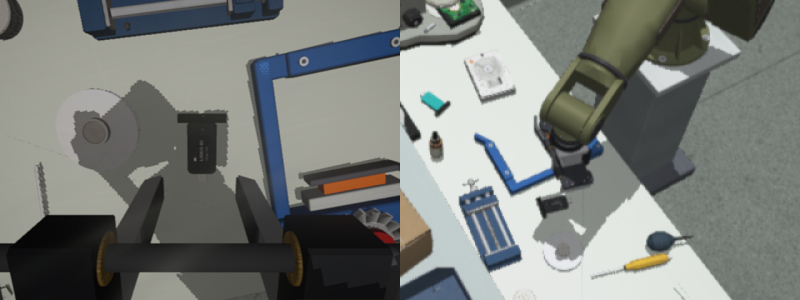

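The black adapter lies flat at (205,145), clear of the end stop and short of the discs. Next I check the microscope clearance behind the drive.

Run:
```python
from h import *
import pickle
d=pickle.load(open('c0.pkl','rb'));c=d['scene'];t=d['top']
for p in [(327,195),(325,203),(300,214),(285,217),(262,214)]: print('base',p,ray(c,p,.02).round(3))
for p in [(370,285),(378,300),(400,309),(375,262)]: print('top base',p,ray(t,p,.02).round(3))
def tri(p,q):
    A=[];
    for cc,px in((c,p),(t,q)):
        M=np.array(cc['intrinsics'])@np.hstack([cc['R'],np.array(cc['t']).reshape(3,1)]);A+= [px[0]*M[2]-M[0],px[1]*M[2]-M[1]]
    A=np.array(A);X=np.linalg.lstsq(A[:,:3],-A[:,3],rcond=None)[0];return X.round(3),np.round(proj(c,X)-p,1),np.round(proj(t,X)-q,1)
for p in [(318,133),(304,120)]:
    for q in [(395,258),(412,256)]: print(p,q,tri(p,q))
a=cv2.resize(c['img'][50:230,220:380],(533,600));b=cv2.resize(d['top']['img'][170:320,300:460],None,fx=1.66,fy=1.66)
o=np.zeros((600,800,3),np.uint8);o[:,:533]=a;o[:b.shape[0],533:533+b.shape[1]]=b[:, :267];cv2.imwrite('pics/scope.png',o)
```

```text
base (327, 195) [ 0.447 -0.288  0.02 ]
base (325, 203) [ 0.472 -0.258  0.02 ]
base (300, 214) [ 0.575 -0.256  0.02 ]
base (285, 217) [ 0.628 -0.27   0.02 ]
base (262, 214) [ 0.694 -0.322  0.02 ]
top base (370, 285) [ 0.494 -0.264  0.02 ]
top base (378, 300) [ 0.446 -0.305  0.02 ]
top base (400, 309) [ 0.436 -0.386  0.02 ]
top base (375, 262) [ 0.589 -0.257  0.02 ]
(318, 133) (395, 258) (array([ 0.464, -0.326,  0.301]), array([-0.5, -0.2]), array([-0.6,  0.3]))
(318, 133) (412, 256) (array([ 0.47 , -0.356,  0.294]), array([-6.4, -3.6]), array([-7.8,  4.5]))
(304, 120) (395, 258) (array([ 0.475, -0.348,  0.329]), array([7.2, 3.6]), array([ 8.4, -5.3]))
(304, 120) (412, 256) (array([ 0.482, -0.379,  0.32 ]), array([1.2, 0.6]), array([ 1.4, -0.9]))
```

View pics/scope.png

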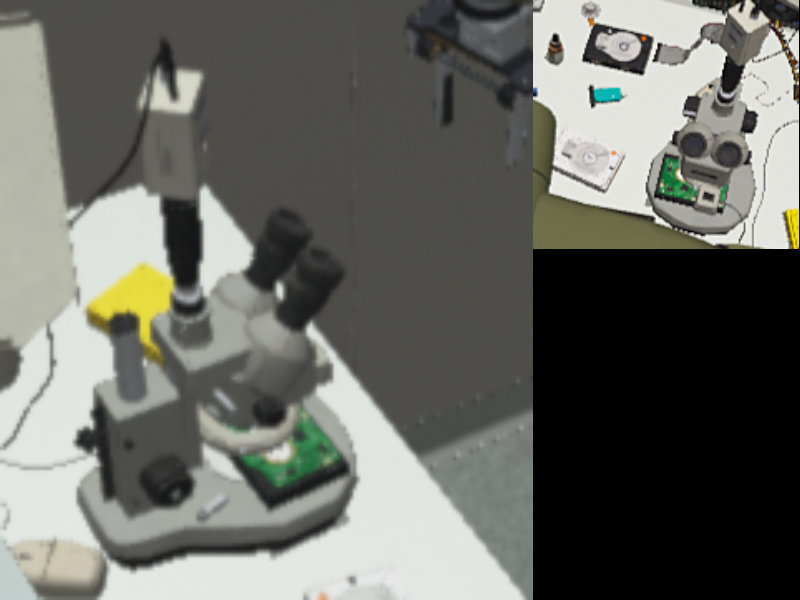

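The microscope base's near edge is at about y=-0.256 and its tall parts are beyond y=-0.30, so there is room behind the drive. First I square and shift it with both fingers from the robot side.

```bash
python3 -m jog '[[0,0,-3,0,0,0],[-3.4,43.4,-3,0,0,-0.1],[-3.4,43.4,-3,0,0,-0.19],[-3.4,43.4,-3,0,0,-0.19],[-3.4,43.4,-3,0,0,-0.19],[-3.4,43.4,-3,0,0,-0.19],[-3.4,43.4,-3,0,0,-0.19],[-3.4,43.4,-3,0,0,-0.19]]' 100
python3 -m jog '[[0,0,0,0,0,0],[0,0,0,0,0,0]]'
```

```text
time_s: 6.2
ee_pos: [0.4704, -0.0207, 0.3542]
eef_rot: [-3.142, 0.002, -0.062]
force: [0.1, -0.8, 0.5]
grip_width: 0.0937
grip_force: 0.0
time_s: 6.4
ee_pos: [0.4714, -0.0197, 0.3547]
eef_rot: [-3.141, 0.002, -0.064]
force: [0.7, 0.6, -0.5]
grip_width: 0.094
grip_force: 0.0
```

```bash
python3 -m jog '[[-2.2,4,0,0,0,0],[-2.2,8.1,0,0,0,0],[-2.2,8.1,4,0,0,0],[-2.2,8.1,8,0,0,0],[-2.2,8.1,12,0,0,0],[-2.2,8.1,14,0,0,0],[-2.2,8.1,14.7,0,0,0],[-2.2,8.1,14.7,0,0,0]]'
python3 - <<'E'
from h import *
import pickle
d={n:shot(n) for n in('wrist','scene')}
pickle.dump(d,open('c3.pkl','wb'))
o=ctrl.get_obs();p=o['ee_pos'];y=o['eef_rot'][2]
Y=-.06;r=np.array(p[:2])-[.5845,.1425];print(p,y,'clamp',r@[np.cos(Y),np.sin(Y)],r@[-np.sin(Y),np.cos(Y)])
# scene-view drive corners: bright low-saturation blob
c=d['scene'];cv2.imwrite('pics/s3.png',cv2.resize(np.hstack([c['img'][200:350,280:440],cv2.resize(d['wrist']['img'],(200,150))]),None,fx=2.2,fy=2.2,interpolation=cv2.INTER_CUBIC))
E
```

```text
time_s: 7.2
ee_pos: [0.4449, -0.0977, 0.2078]
eef_rot: [-3.141, 0.002, -0.061]
force: [1.0, -0.5, 0.1]
grip_width: 0.0939
grip_force: 0.0
[ 0.4451121  -0.09816319  0.20933633] -0.06135087725192956 clamp -0.12470595138644788 -0.2485883830915645
```

View pics/s3.png

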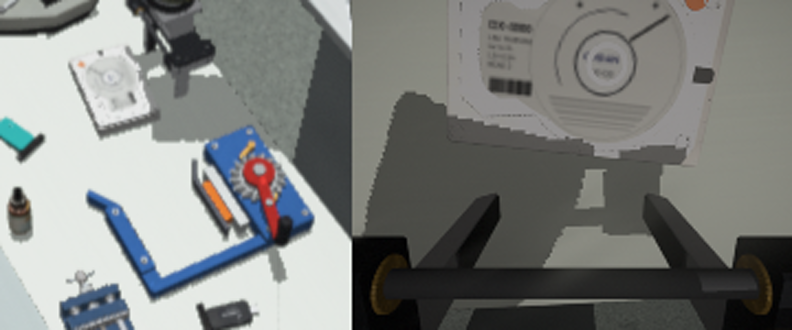

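The drive is undisturbed, with the fingers 2–3 cm clear of its long side.

```bash
python3 -m jog '[[1.5,0,0,0,0,0],[2.5,0,0,0,0,0],[3.3,0,0,0,0,0],[4.1,0,0,0,0,0],[4.9,0,0,0,0,0],[5.5,0,0,0,0,0],[5.9,0,0,0,0,0],[6.0,0,0,0,0,0]]'
python3 -m jog '[[0,0,0,0,0,0],[-2,0,0,0,0,0],[-3,0,-4,0,0,0],[-3,0,-8,0,0,0],[-3,0,-12,0,0,0],[-3,0,-16,0,0,0],[-3,0,-18,0,0,0],[-3,0,-18,0,0,0]]'
python3 - <<'E'
from h import *
import pickle
d={n:shot(n) for n in('wrist','scene')}
pickle.dump(d,open('c4.pkl','wb'))
print(ctrl.get_obs()['ee_pos'])
cv2.imwrite('pics/w4.png',d['wrist']['img'])
E
```

```text
time_s: 8.1
ee_pos: [0.5047, -0.1022, 0.2085]
eef_rot: [-3.142, 0.0, -0.062]
force: [-5.6, 0.2, 3.8]
grip_width: 0.0941
grip_force: 2.7
time_s: 8.9
ee_pos: [0.4746, -0.1004, 0.3914]
eef_rot: [3.14, -0.006, -0.062]
force: [0.5, -0.2, 1.2]
grip_width: 0.0941
grip_force: 0.0
[ 0.4743776  -0.10038754  0.38795195]
```

View pics/w4.png

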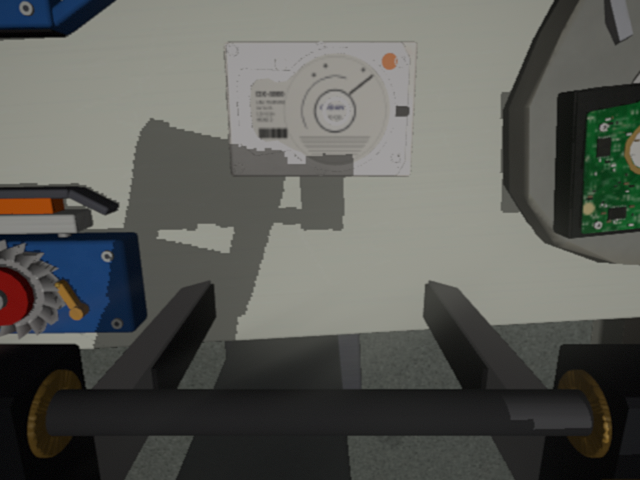

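The drive is squared: corners (226,42), (416,42), (411,177), (231,176). The pad flare tip is at (118,210).

```bash
cat >> h.py <<'E'
Y0=-.06;O0=np.array([.5845,.1425])
def cl(p):
    r=np.asarray(p)[:2]-O0; return np.array([r@[np.cos(Y0),np.sin(Y0)],r@[-np.sin(Y0),np.cos(Y0)]])
E
python3 - <<'E'
from h import *
import pickle
c=pickle.load(open('c4.pkl','rb'))['wrist']
q=np.array([cl(ray(c,p,.021)) for p in[(226,42),(416,42),(411,177),(231,176)]])
print(q.round(4),q.mean(0).round(4)); 
for i in range(4):
    v=q[(i+1)%4]-q[i];print(np.arctan2(v[1],v[0]).round(3),np.linalg.norm(v).round(4))
for n,p,z in[('flare',(118,210),.026),('padbend',(75,187),.026),('hc',(137,233),.034),('guide tip',(117,0),.03),('scope',(503,150),.02)]: print(n,cl(ray(c,p,z)).round(4))
E
```

```text
[[ 0.045  -0.18  ]
 [ 0.0448 -0.3237]
 [-0.0567 -0.3252]
 [-0.0556 -0.1784]] [-0.0056 -0.2518]
-1.572 0.1436
-3.127 0.1015
1.563 0.1468
-0.016 0.1006
flare [-0.0825 -0.0854]
padbend [-0.0636 -0.0529]
hc [-0.1    -0.1023]
guide tip [ 0.0713 -0.105 ]
scope [-0.0353 -0.3985]
```

```bash
python3 -m jog '[[0,0,0,0,0,-0.15],[0,0,0,0,0,-0.3],[0,0,0,0,0,-0.45],[0,0,0,0,0,-0.6],[0,0,0,0,0,-0.75],[0,0,0,0,0,-0.9],[0,0,0,0,0,-1.05],[0,0,0,0,0,-1.05]]' 50
python3 -m jog '[[0,0,0,0,0,-0.15],[0,0,0,0,0,-0.3],[0,0,0,0,0,-0.45],[0,0,0,0,0,-0.52],[0,0,0,0,0,-0.52]]'
```

```text
time_s: 9.8
ee_pos: [0.4745, -0.1004, 0.3869]
eef_rot: [-3.139, 0.001, 0.99]
force: [0.3, 0.3, -0.6]
grip_width: 0.0472
grip_force: 0.0
time_s: 10.3
ee_pos: [0.4745, -0.1004, 0.3875]
eef_rot: [-3.14, -0.0, 1.505]
force: [0.3, -0.0, -0.2]
grip_width: 0.047
grip_force: 0.0
```

```bash
python3 -m jog '[[-4,4,0,0,0,0],[-8,8,0,0,0,0],[-9.7,9,0,0,0,0],[-9.7,9,4,0,0,0],[-9.7,9,8,0,0,0],[-9.7,9,12,0,0,0],[-9.7,9,15,0,0,0],[-9.7,9,15,0,0,0]]'
python3 -m jog '[[0,0,1.5,0,0,0],[0,0,3,0,0,0],[0,0,3,0,0,0]]'
python3 - <<'E'
from h import *
o=ctrl.get_obs();print(o['force'],cl(o['ee_pos']),o['eef_rot'])
E
```

```text
time_s: 11.1
ee_pos: [0.5573, -0.2025, 0.2339]
eef_rot: [-3.134, -0.003, 1.503]
force: [0.3, 0.8, 0.5]
grip_width: 0.0467
grip_force: 0.0
time_s: 11.4
ee_pos: [0.558, -0.2028, 0.2071]
eef_rot: [-3.14, -0.001, 1.507]
force: [0.7, 0.4, -0.2]
grip_width: 0.0473
grip_force: 0.0
[ 0.72934364  0.43031783 -0.23184974] [-0.00579755 -0.34622916] [-3.13981666e+00 -6.40208864e-04  1.50681245e+00]
```

```bash
python3 -m jog '[[1,0,0,0,0,0],[2,0,0,0,0,0],[3.5,0,0,0,0,0],[5,0,0,0,0,0],[6.5,0,0,0,0,0],[8,0,0,0,0,0],[9.5,0,0,0,0,0],[10,0,0,0,0,0]]'
python3 - <<'E'
from h import *
import pickle
d={n:shot(n) for n in('wrist','scene')}
pickle.dump(d,open('c5.pkl','wb'))
o=ctrl.get_obs();print(o['force'],cl(o['ee_pos']),o['eef_rot'])
o=np.hstack([cv2.resize(d['wrist']['img'],(480,360)),cv2.resize(d['scene']['img'][200:350,290:423],(320,360))])
cv2.imwrite('pics/w5.png',o)
E
```

```text
time_s: 12.2
ee_pos: [0.5647, -0.1012, 0.209]
eef_rot: [3.141, 0.0, 1.509]
force: [-0.6, -5.2, 3.1]
grip_width: 0.0472
grip_force: 2.7
[ 0.31056198 -0.35313009  0.02505812] [-0.00523952 -0.2451147 ] [-3.14142765e+00 -4.88005314e-04  1.50910027e+00]
```

View pics/w5.png

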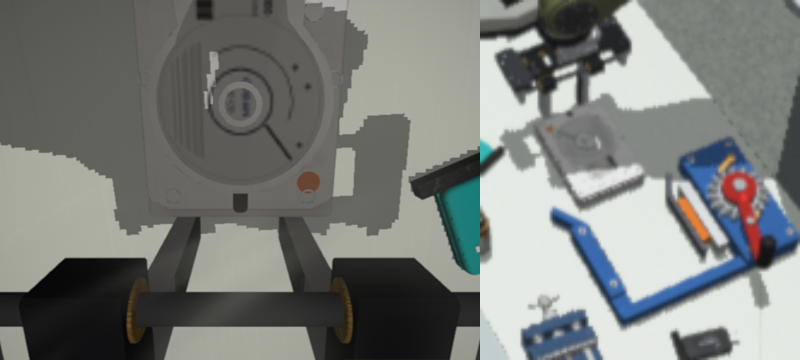

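The drive is square, contacted by both fingers, and lined up with the mouth. Quick number check of its side edges before inserting.

Run:
```python
from h import *
import pickle
d=pickle.load(open('c5.pkl','rb'));c=d['wrist']
for p in[(149,212),(138,60),(334,212),(342,60)]: print(p,cl(ray(c,(p[0]*4/3,p[1]*4/3),.021)).round(4))
s=d['scene']
S=lambda u,v,z: cl(ray(s,(290+(u-480)*133/320,200+v*150/360),z)).round(4)
print('drive +y corners',S(582,203,.021),S(643,170,.021),'jaw mouth in',S(578,220,.03),'jaw in end',S(632,300,.03),'pad face',S(688,205,.026),S(717,250,.026))
```

```text
(149, 212) [-0.0553 -0.2322]
(138, 60) [-0.0548 -0.1528]
(334, 212) [ 0.0476 -0.2324]
(342, 60) [ 0.0455 -0.153 ]
drive +y corners [ 0.043  -0.0811] [-0.0568 -0.0931] jaw mouth in [ 0.0624 -0.0541] jaw in end [0.0532 0.0846] pad face [-0.0832 -0.0133] [-0.0837  0.0651]
```

```bash
python3 -m jog '[[1.5,0,0,0,0,0],[3,0,0,0,0,0],[4.5,0,0,0,0,0],[6,0,0,0,0,0],[7.5,0,0,0,0,0],[9,0,0,0,0,0],[10.5,0,0,0,0,0],[11.5,0,0,0,0,0]]'
python3 -m jog '[[0.8,0,0,0,0,0],[1.6,0,0,0,0,0],[2.2,0,0,0,0,0],[2.6,0,0,0,0,0],[2.8,0,0,0,0,0]]'
python3 -m jog '[[0.4,0,0,0,0,0],[0.8,0,0,0,0,0]]'
python3 -c "
from h import *
o=ctrl.get_obs();print(o['force'],cl(o['ee_pos']),o['eef_rot'])"
```

```text
time_s: 13.1
ee_pos: [0.5718, 0.0132, 0.2085]
eef_rot: [-3.141, -0.0, 1.509]
force: [-0.9, -3.9, 1.3]
grip_width: 0.0468
grip_force: 2.0
time_s: 13.6
ee_pos: [0.5735, 0.0398, 0.2085]
eef_rot: [-3.141, 0.0, 1.508]
force: [-0.4, -4.0, 1.6]
grip_width: 0.0469
grip_force: 1.9
time_s: 13.8
ee_pos: [0.5741, 0.0477, 0.2085]
eef_rot: [-3.141, 0.0, 1.507]
force: [-0.2, -2.8, 0.7]
grip_width: 0.047
grip_force: 1.8
[-0.21122437 -2.81611028  0.74162647] [-0.0047369  -0.09527552] [-3.14149493e+00  1.21986917e-06  1.50736974e+00]
```

Pushing in small steps until the force rises at the end stop.

```bash
python3 -m jog '[[0.4,0,0,0,0,0],[0.8,0,0,0,0,0]]'
python3 -m jog '[[0.2,0,0,0,0,0],[0.4,0,0,0,0,0]]'
python3 -m jog '[[0.2,0,0,0,0,0]]'
```

```text
time_s: 14.0
ee_pos: [0.5746, 0.0559, 0.2085]
eef_rot: [-3.142, -0.0, 1.508]
force: [-0.2, -3.6, 0.7]
grip_width: 0.0471
grip_force: 1.8
time_s: 14.2
ee_pos: [0.5748, 0.0598, 0.2085]
eef_rot: [-3.142, 0.0, 1.508]
force: [-0.1, -3.9, 0.8]
grip_width: 0.0471
grip_force: 1.8
time_s: 14.3
ee_pos: [0.5749, 0.0617, 0.2085]
eef_rot: [-3.141, 0.0, 1.508]
force: [-0.5, -3.8, 0.7]
grip_width: 0.0467
grip_force: 1.8
```

```bash
python3 -m jog '[[0.2,0,0,0,0,0],[0.3,0,0,0,0,0]]'
python3 -m jog '[[0.15,0,0,0,0,0],[0.3,0,0,0,0,0]]'
```

```text
time_s: 14.5
ee_pos: [0.5751, 0.0647, 0.2085]
eef_rot: [-3.142, -0.0, 1.508]
force: [-0.8, -3.8, 0.5]
grip_width: 0.0471
grip_force: 1.7
time_s: 14.7
ee_pos: [0.5754, 0.067, 0.2085]
eef_rot: [3.141, 0.002, 1.508]
force: [2.7, -18.8, -0.8]
grip_width: 0.047
grip_force: 9.3
```

Stop reached (19 N). Back off and look.

```bash
python3 -m jog '[[-0.5,0,0,0,0,0],[-2,0,0,0,0,0],[-4,0,-2,0,0,0],[-6,0,-6,0,0,0],[-8,0,-10,0,0,0],[-10,0,-14,0,0,0],[-12,0,-17,0,0,0],[-12,0,-17,0,0,0]]'
python3 - <<'E'
from h import *
import pickle
d={n:shot(n) for n in('wrist','scene')}
pickle.dump(d,open('c6.pkl','wb'))
o=ctrl.get_obs();print(o['ee_pos'],o['eef_rot'])
cv2.imwrite('pics/w6.png',d['wrist']['img'])
E
```

```text
time_s: 15.5
ee_pos: [0.5676, -0.0547, 0.383]
eef_rot: [3.134, 0.0, 1.506]
force: [0.3, 0.8, -0.5]
grip_width: 0.0469
grip_force: 0.0
[ 0.56745612 -0.05283841  0.37845507] [ 3.14110033e+00 -4.26582950e-04  1.50673174e+00]
```

View pics/w6.png

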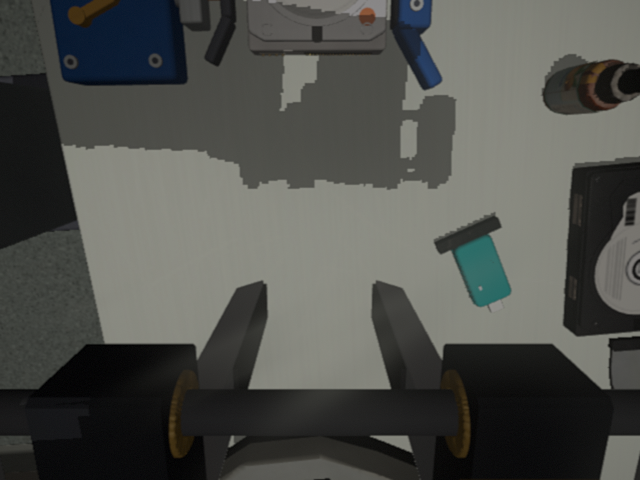

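The drive sits between pad flare and guide, its end at (250–385,50). From here on I measure by masks only. Next I find the lever from above.

```bash
python3 -m jog '[[0,0,-3,0,0,0],[4,-4,-4,0,0,0],[8,-8,-4,0,0,0],[10,-11,-4,0,0,0],[10.5,-11.5,-4,0,0,0],[10.5,-11.5,-4,0,0,0]]' 36
cat > look.py <<'E'
from h import *
import sys,pickle
def blob(m,a=15):
    n,l,s,ce=cv2.connectedComponentsWithStats(m.astype(np.uint8)); return [(s[i,4],ce[i].round(1),s[i,:4].tolist()) for i in range(1,n) if s[i,4]>a]
d={n:shot(n) for n in('wrist','scene')}; pickle.dump(d,open(sys.argv[1],'wb'))
for n,c in d.items():
    im=c['img'];hs=cv2.cvtColor(im,cv2.COLOR_BGR2HSV);H,S,V=[hs[...,i].astype(int) for i in range(3)]
    red=((H<5)|(H>175))&(S>170)&(V>80); org=(H>=8)&(H<18)&(S>180)&(V>120)
    print(n,'red',blob(red,40)); print(n,'org',blob(org))
o=ctrl.get_obs();print(o['ee_pos'],o['eef_rot'],o['force'])
E
python3 look.py c7.pkl
```

```text
time_s: 16.2
ee_pos: [0.4591, 0.0608, 0.4178]
eef_rot: [-3.141, -0.0, 1.51]
force: [-0.3, -0.6, 0.7]
grip_width: 0.0338
grip_force: 0.0
wrist red [(np.int32(481), array([308.3,   9.9]), [293, 0, 30, 26]), (np.int32(3116), array([288.4,  92.2]), [256, 29, 60, 106])]
wrist org [(np.int32(108), array([365.1, 103.2]), [364, 81, 6, 46])]
scene red [(np.int32(93), array([397.8, 281.1]), [391, 273, 13, 17]), (np.int32(53), array([403.5, 298.9]), [400, 293, 7, 15])]
scene org [(np.int32(46), array([378.5, 290.9]), [373, 283, 12, 17]), (np.int32(104), array([477.5, 456.8]), [468, 442, 23, 23])]
[0.46022679 0.05958048 0.41790353] [-3.14075758e+00  1.04461555e-04  1.50800618e+00] [-0.34400434  0.11496518  0.17385601]
```

Run:
```python
from h import *
import pickle
d=pickle.load(open('c7.pkl','rb'));c=d['wrist'];im=c['img'];hs=cv2.cvtColor(im,cv2.COLOR_BGR2HSV);H,S,V=[hs[...,i].astype(int) for i in range(3)]
red=((H<5)|(H>175))&(S>170)&(V>80)
for r in range(0,140,10):
    x=np.where(red[r,230:340])[0]+230
    if len(x): print(r,x.min(),x.max(),ray(c,((x.min()+x.max())/2,r),.058)[:2].round(4), 'V',V[r,(x.min()+x.max())//2])
s=d['scene'];print('hub',cl(ray(c,(286,106),.06)),ray(c,(286,106),.06))
g=cv2.cvtColor(s['img'],cv2.COLOR_BGR2GRAY)
print('scene dark near handle');m=(g[280:320,395:425]<35);ys,xs=np.where(m);print(xs.min()+395,xs.max()+395,ys.min()+280,ys.max()+280,m.sum())
for r in range(286,318,2):
    x=np.where(g[r,395:425]<35)[0]+395; print(r,(x.min(),x.max()) if len(x) else None)
```

```text
0 299 322 [0.4622 0.224 ] V 135
10 296 319 [0.4596 0.2176] V 138
20 294 317 [0.4577 0.2112] V 146
30 311 311 [0.4612 0.2044] V 83
40 293 309 [0.4535 0.1982] V 83
50 290 307 [0.4512 0.1915] V 83
60 289 304 [0.4492 0.1848] V 82
70 283 304 [0.4465 0.1781] V 147
80 265 306 [0.44   0.1715] V 144
90 258 312 [0.439  0.1645] V 95
100 256 315 [0.4388 0.1573] V 152
110 257 314 [0.4383 0.1501] V 155
120 261 310 [0.4377 0.1428] V 84
130 271 301 [0.4375 0.1354] V 84
hub [-0.14584714  0.00163086] [0.43901309 0.1528735  0.06      ]
scene dark near handle
404 412 301 310 51
286 None
288 None
290 None
292 None
294 None
296 None
298 None
300 None
302 (np.int64(407), np.int64(411))
304 (np.int64(406), np.int64(412))
306 (np.int64(406), np.int64(411))
308 (np.int64(405), np.int64(410))
310 (np.int64(406), np.int64(408))
312 None
314 None
316 None
```

The lever arm gives a lever angle of about -0.26 rad and the handle at (0.477, 0.268), which agrees with the scene view. Going down over the post.

```bash
python3 -m jog '[[5,0.4,0,0,0,0],[10,0.4,0,0,0,0],[15,0.4,0,0,0,0],[20,0.4,0,0,0,0],[20.9,0.4,0,0,0,0],[20.9,0.4,3,0,0,0],[20.9,0.4,6,0,0,0],[20.9,0.4,6,0,0,0]]' 38
python3 -m jog '[[0,0,3,0,0,0],[0,0,6,0,0,0],[0,0,8.6,0,0,0],[0,0,8.6,0,0,0]]'
python3 look.py c8.pkl
```

```text
time_s: 17.1
ee_pos: [0.4773, 0.2671, 0.3543]
eef_rot: [-3.135, 0.004, 1.507]
force: [-1.2, -0.9, 1.0]
grip_width: 0.0359
grip_force: 0.0
time_s: 17.5
ee_pos: [0.4772, 0.2673, 0.2706]
eef_rot: [-3.138, 0.002, 1.507]
force: [0.4, 0.5, -0.2]
grip_width: 0.0358
grip_force: 0.0
wrist red [(np.int32(1226), array([292.7, 369.5]), [274, 335, 40, 54]), (np.int32(1930), array([273.7, 458.9]), [242, 436, 65, 44])]
wrist org [(np.int32(804), array([379.1, 457.6]), [370, 436, 20, 44])]
scene red []
scene org [(np.int32(55), array([378.5, 290.9]), [373, 283, 12, 17]), (np.int32(103), array([477.4, 456.8]), [467, 442, 24, 23])]
[0.4776336  0.26785269 0.27390667] [ 3.14085507e+00 -3.51472664e-04  1.50697651e+00] [ 0.13652159 -0.28949806  0.87826288]
```

```bash
python3 -m jog '[[0,0,0,0,0,0],[0,0,0,0,0,0],[0,0,0,0,0,0]]' 25 10
cat > band.py <<'E'
from h import *
import sys
O0=np.array([.5855,.1447])
c=shot('wrist');im=c['img'];hs=cv2.cvtColor(im,cv2.COLOR_BGR2HSV);H,S,V=[hs[...,i].astype(int) for i in range(3)]
org=(H>=6)&(H<20)&(S>140)&(V>60);org[:, :330]=0;org[:, 470:]=0
for r in (440,450,460,470):
    x=np.where(org[r])[0]
    if len(x): print(r,len(x),x.min(),x.max(),'band mm',[round(1e3*float((ray(c,(u,r),.022)[:2]-O0)@[.998,-.06]),1) for u in(x.min()-.5,x.max()+.5)])
o=ctrl.get_obs();print(o['ee_pos'],o['force'],o['grip_width'],o['grip_force'])
E
python3 band.py
```

```text
time_s: 17.9
ee_pos: [0.4769, 0.2682, 0.2735]
eef_rot: [3.14, -0.001, 1.508]
force: [0.1, 0.3, -0.4]
grip_width: 0.0237
grip_force: 0.0
440 7 393 399 band mm [-69.0, -64.6]
450 8 368 398 band mm [-84.8, -64.9]
460 4 367 370 band mm [-85.3, -82.7]
470 5 367 371 band mm [-85.1, -81.8]
[0.47682246 0.26821657 0.27330241] [ 0.36057751  0.16575891 -0.25601841] 0.02331729966301574 0.0
```

Run:
```python
from h import *
import pickle
c=shot('wrist');hs=cv2.cvtColor(c['img'],cv2.COLOR_BGR2HSV)
for r in(445,465): print([tuple(int(v) for v in hs[r,u]) for u in range(356,412,4)])
p=pickle.load(open('c8.pkl','rb'))['wrist'];hs=cv2.cvtColor(p['img'],cv2.COLOR_BGR2HSV)
print([tuple(int(v) for v in hs[465,u]) for u in range(356,412,4)])
```

```text
[(21, 9, 193), (25, 8, 194), (30, 7, 191), (15, 25, 82), (10, 12, 63), (15, 16, 63), (10, 14, 53), (15, 58, 35), (18, 124, 66), (17, 127, 62), (19, 153, 102), (8, 38, 27), (0, 16, 32), (165, 16, 31)]
[(30, 8, 188), (30, 8, 189), (30, 7, 185), (10, 192, 210), (6, 19, 66), (12, 20, 65), (6, 28, 45), (5, 45, 34), (6, 39, 33), (6, 40, 32), (10, 51, 30), (173, 33, 31), (0, 15, 35), (165, 31, 33)]
[(23, 11, 192), (26, 9, 193), (26, 9, 190), (15, 13, 153), (11, 207, 218), (11, 208, 216), (11, 211, 215), (11, 210, 216), (10, 193, 182), (150, 9, 89), (10, 35, 66), (9, 27, 65), (9, 28, 64), (6, 61, 42)]
```

```bash
python3 -m jog '[[0.2,-0.8,0,0,0,0],[0.2,-1.6,0,0,0,0],[0.3,-2.4,0,0,0,0],[0.3,-3.2,0,0,0,0],[0.3,-4,0,0,0,0],[0.2,-4.8,0,0,0,0],[0,-5.6,0,0,0,0],[-0.1,-6.2,0,0,0,0]]'
python3 - <<'E'
from h import *
o=ctrl.get_obs();print(o['ee_pos'],o['force'],o['eef_rot'])
H=np.array([.4388,.1535]);p=o['ee_pos'][:2]-H;print('theta',-np.arctan2(*p)+.06,np.hypot(*p))
x=np.array([np.cos(o['eef_rot'][2]),np.sin(o['eef_rot'][2])]);y=np.array([x[1],-x[0]])
for th in(.25,.05,-.15,-.35,-.55,-.77):
    f=th-.06;d=H+.12*np.array([-np.sin(f),np.cos(f)])-o['ee_pos'][:2];print(th,(d@x*100).round(2),(d@y*100).round(2))
E
```

```text
time_s: 18.8
ee_pos: [0.4141, 0.2709, 0.2725]
eef_rot: [-3.141, 0.0, 1.508]
force: [1.4, 0.9, -1.8]
grip_width: 0.0235
grip_force: 0.7
[0.41405386 0.27092552 0.27253154] [ 1.36666331  0.93579743 -1.75956247] [-3.14147691e+00  8.16533030e-05  1.50785233e+00]
theta 0.2676999036778666 0.12000468487670654
0.25 0.05 0.21
0.05 0.42 2.57
-0.15 0.31 4.97
-0.35 -0.28 7.29
-0.55 -1.31 9.45
-0.77 -2.92 11.54
```

```bash
python3 -m jog '[[0.3,1.4,0,0,0,0],[0.4,2.8,0,0,0,0],[0.3,4.5,0,0,0,0],[0,6.2,0,0,0,0],[-0.4,7.8,0,0,0,0],[-1.2,9.3,0,0,0,0],[-2.2,10.7,0,0,0,0],[-2.9,11.6,0,0,0,0]]'
python3 -m jog '[[0.6,-1,0,0,0,0],[1.3,-2,0,0,0,0],[2.2,-3.4,0,0,0,0],[2.8,-4.9,0,0,0,0],[3.2,-6.5,0,0,0,0],[3.3,-8,0,0,0,0],[3.3,-9.5,0,0,0,0],[3,-11,0,0,0,0]]'
python3 -m jog '[[-0.1,-0.5,0,0,0,0],[-0.1,-0.6,0,0,0,0],[-0.1,0,0,0,0,0]]' 38
python3 - <<'E'
from h import *
import pickle
d={n:shot(n) for n in('wrist','scene')};pickle.dump(d,open('c9.pkl','wb'))
E
cat > band2.py <<'E'
from h import *
import pickle,sys
O0=np.array([.5855,.1447])
for f in sys.argv[1:]:
    d=pickle.load(open(f,'rb'));c=d['wrist'];hs=cv2.cvtColor(c['img'],cv2.COLOR_BGR2HSV);H,S,V=[hs[...,i].astype(int) for i in range(3)]
    org=(H>=6)&(H<20)&(S>140)&(V>60);org[:380]=0;org[:,:330]=0
    for r in range(400,480,8):
        x=np.where(org[r])[0]
        if len(x)>4: print(f,r,len(x),x.min(),x.max(),[(1e3*((ray(c,(u,r),.022)[:2]-O0)@[.998,-.06])).round(1) for u in(x.min()-.5,x.max()+.5)])
    hs=cv2.cvtColor(d['scene']['img'],cv2.COLOR_BGR2HSV)[270:315,360:395].astype(int)
    m=(hs[...,0]>=6)&(hs[...,0]<20)&(hs[...,1]>100);ys,xs=np.where(m);print('scene',m.sum(),xs.mean()+360,ys.mean()+270,[np.count_nonzero(m[r]) for r in range(45)])
o=ctrl.get_obs();print(o['ee_pos'],o['force'],o['eef_rot'])
E
python3 band2.py c0.pkl c8.pkl c9.pkl
```

```text
time_s: 19.6
ee_pos: [0.5295, 0.2337, 0.2724]
eef_rot: [-3.141, 0.0, 1.507]
force: [-19.9, 14.4, 1.6]
grip_width: 0.0237
grip_force: 10.8
time_s: 20.4
ee_pos: [0.4189, 0.2726, 0.2728]
eef_rot: [3.141, -0.0, 1.509]
force: [2.0, 1.2, 0.3]
grip_width: 0.0236
grip_force: 0.9
time_s: 20.7
ee_pos: [0.4206, 0.271, 0.2727]
eef_rot: [-3.142, -0.0, 1.509]
force: [-0.3, -0.1, -0.3]
grip_width: 0.0355
grip_force: 0.0Traceback (most recent call last):
  File "band2.py", line 5, in <module>
    d=pickle.load(open(f,'rb'));c=d['wrist'];hs=cv2.cvtColor(c['img'],cv2.COLOR_BGR2HSV);H,S,V=[hs[...,i].astype(int) for i in range(3)]
                                  ~^^^^^^^^^
KeyError: 'wrist'
```

```bash
python3 band2.py c8.pkl c9.pkl
```

```text
c8.pkl 400 6 427 433 [np.float64(-51.1), np.float64(-46.8)]
c8.pkl 416 7 429 435 [np.float64(-49.1), np.float64(-44.8)]
c8.pkl 424 5 429 434 [np.float64(-48.8), np.float64(-45.0)]
c8.pkl 432 5 431 435 [np.float64(-47.1), np.float64(-44.0)]
c8.pkl 440 31 370 435 [np.float64(-85.2), np.float64(-43.6)]
c8.pkl 448 33 370 434 [np.float64(-85.1), np.float64(-43.8)]
c8.pkl 456 27 370 432 [np.float64(-84.9), np.float64(-44.7)]
c8.pkl 464 19 370 388 [np.float64(-84.7), np.float64(-72.5)]
c8.pkl 472 19 370 388 [np.float64(-84.6), np.float64(-72.3)]
scene 91 378.7692307692308 290.53846153846155 [np.int64(2), np.int64(0), np.int64(0), np.int64(0), np.int64(0), np.int64(0), np.int64(0), np.int64(0), np.int64(0), np.int64(0), np.int64(0), np.int64(0), np.int64(3), np.int64(4), np.int64(5), np.int64(5), np.int64(5), np.int64(5), np.int64(5), np.int64(5), np.int64(5), np.int64(5), np.int64(5), np.int64(5), np.int64(5), np.int64(5), np.int64(5), np.int64(5), np.int64(5), np.int64(4), np.int64(3), np.int64(0), np.int64(0), np.int64(0), np.int64(0), np.int64(0), np.int64(0), np.int64(0), np.int64(0), n
[... 621 characters left out ...]
nt64(1), np.int64(0), np.int64(0), np.int64(0), np.int64(0), np.int64(0), np.int64(0), np.int64(0), np.int64(0), np.int64(0), np.int64(0), np.int64(0), np.int64(0), np.int64(2), np.int64(4), np.int64(5), np.int64(5), np.int64(5), np.int64(5), np.int64(5), np.int64(5), np.int64(5), np.int64(5), np.int64(5), np.int64(6), np.int64(5), np.int64(5), np.int64(5), np.int64(5), np.int64(4), np.int64(4), np.int64(2), np.int64(0), np.int64(0), np.int64(0), np.int64(0), np.int64(0), np.int64(0), np.int64(0), np.int64(0), np.int64(0), np.int64(0), np.int64(0), np.int64(0), np.int64(0)]
[0.42162793 0.27074065 0.27257205] [0.88693103 0.54049575 0.58356062] [ 3.14117083e+00 -1.91409545e-04  1.50743514e+00]
```

```bash
python3 -m jog '[[0,0,0,0,0,0],[0.1,0,0,0,0,0],[0.3,1.8,0,0,0,0],[0.3,3.6,0,0,0,0],[0,5.4,0,0,0,0],[-0.5,7.1,0,0,0,0],[-1.4,8.7,0,0,0,0],[-2.6,10.4,0,0,0,0]]' 25
python3 -m jog '[[0.6,-0.9,0,0,0,0],[1.3,-1.9,0,0,0,0],[2,-3.2,0,0,0,0],[2.6,-4.8,0,0,0,0],[3,-6.4,0,0,0,0],[3,-8,0,0,0,0],[2.9,-9.6,0,0,0,0],[2.6,-11,0,0,0,0]]'
python3 -c "
from h import *
o=ctrl.get_obs();print(o['ee_pos'],o['force'],o['eef_rot'])"
```

```text
time_s: 21.6
ee_pos: [0.5237, 0.2378, 0.2724]
eef_rot: [-3.141, 0.0, 1.508]
force: [0.2, 0.3, 0.4]
grip_width: 0.0237
grip_force: 0.3
time_s: 22.4
ee_pos: [0.4128, 0.272, 0.2728]
eef_rot: [3.141, -0.0, 1.51]
force: [2.8, 1.5, 0.7]
grip_width: 0.0233
grip_force: 1.0
[0.41283631 0.27195401 0.2727567 ] [2.77183474 1.52294333 0.7320509 ] [ 3.14117265e+00 -4.21547991e-04  1.50956033e+00]
```

```bash
python3 -m jog '[[0.2,1.6,0,0,0,0],[0.3,3.2,0,0,0,0],[0.2,4.8,0,0,0,0],[0,6.4,0,0,0,0],[0,6.5,0,0,0,0],[0,6.5,0,0,0,0]]'
python3 -m jog '[[0,0,0,0,0,0],[0,0,0,0,0,0],[0,0,0,0,0,0]]' 38
cat > snap.py <<'E'
from h import *
import pickle,sys
d={n:shot(n) for n in('wrist','scene')};pickle.dump(d,open(sys.argv[1],'wb'))
E
python3 snap.py c10.pkl; python3 band2.py c8.pkl c10.pkl | sed 's/np.int64(\([0-9]*\))/\1/g;s/np.float64//g' | grep -v ' 4[0-3]. '
```

```text
time_s: 23.0
ee_pos: [0.4786, 0.2675, 0.2724]
eef_rot: [-3.141, 0.0, 1.508]
force: [0.0, 0.8, -0.1]
grip_width: 0.0234
grip_force: 0.0
time_s: 23.3
ee_pos: [0.4792, 0.2672, 0.2727]
eef_rot: [3.142, -0.0, 1.508]
force: [-0.8, -0.2, 0.4]
grip_width: 0.0355
grip_force: 0.0
c8.pkl 464 19 370 388 [(-84.7), (-72.5)]
c8.pkl 472 19 370 388 [(-84.6), (-72.3)]
scene 91 378.7692307692308 290.53846153846155 [2, 0, 0, 0, 0, 0, 0, 0, 0, 0, 0, 0, 3, 4, 5, 5, 5, 5, 5, 5, 5, 5, 5, 5, 5, 5, 5, 5, 5, 4, 3, 0, 0, 0, 0, 0, 0, 0, 0, 0, 0, 0, 0, 0, 0]
c10.pkl 464 6 388 393 [(-69.6), (-65.7)]
c10.pkl 472 9 387 395 [(-70.0), (-64.1)]
scene 78 375.03846153846155 292.43589743589746 [1, 0, 0, 0, 0, 0, 0, 0, 0, 0, 0, 0, 0, 0, 3, 4, 4, 5, 4, 4, 5, 4, 4, 5, 4, 4, 5, 4, 5, 5, 4, 3, 1, 0, 0, 0, 0, 0, 0, 0, 0, 0, 0, 0, 0]
[0.47946384 0.26707909 0.2726174 ] [-0.00144398  0.47369185  0.01497207] [ 3.14153489e+00 -5.11579976e-05  1.50798788e+00]
```

```bash
python3 -m jog '[[0,0,-4,0,0,0],[0,0,-8,0,0,0],[-3,2,-12,0,0,0],[-8,4,-14,0,0,0],[-12,6,-14,0,0,0],[-15,6,-14,0,0,0],[-15,6,-14,0,0,0]]'
python3 snap.py c11.pkl
python3 - <<'E'
from h import *
import pickle
d=pickle.load(open('c11.pkl','rb'));c=d['wrist'];im=c['img'];hs=cv2.cvtColor(im,cv2.COLOR_BGR2HSV)
print(ctrl.get_obs()['ee_pos'])
O=np.array([.5855,.1447])
# sample clamp-frame line across bay at z=.026, for clamp y = -20,0,20
for cy in(-.03,0,.03):
    s=[]
    for xm in range(-90,-36,1):
        X=O+xm/1e3*np.array([.998,-.06])+cy*np.array([.06,.998]);u,v=proj(c,[*X,.022])
        if 0<=u<639 and 0<=v<479: h=hs[int(round(v)),int(round(u))];s.append(f'{xm}:'+('O' if 5<h[0]<22 and h[1]>120 else '.')+str(h[2]))
    print(cy,' '.join(s))
E
```

```text
time_s: 24.1
ee_pos: [0.5303, 0.1102, 0.4127]
eef_rot: [3.141, 0.0, 1.504]
force: [-0.5, 0.2, 0.0]
grip_width: 0.0356
grip_force: 0.0
[0.5300804  0.11309198 0.41257225]
-0.03 -90:.99 -89:.99 -88:.100 -87:.166 -86:.187 -85:.188 -84:.187 -83:.187 -82:.188 -81:.187 -80:.187 -79:.187 -78:.187 -77:.187 -76:.187 -75:.188 -74:.187 -73:.139 -72:.146 -71:O183 -70:O189 -69:O189 -68:O188 -67:O187 -66:O188 -65:O187 -64:O189 -63:O189 -62:O188 -61:O174 -60:O134 -59:.90 -58:.90 -57:.89 -56:.89 -55:.84 -54:.74 -53:.75 -52:.113 -51:.187 -50:.189 -49:.188 -48:.189 -47:.188 -46:.189 -45:.188 -44:.188 -43:.186 -42:.185 -41:.188 -40:.188 -39:.188 -38:.187 -37:.180
0 -90:.103 -89:.101 -88:.92 -87:.95 -86:.103 -85:.104 -84:.105 -83:.104 -82:.106 -81:.106 -80:.105 -79:.107 -78:.107 -77:.107 -76:.108 -75:.107 -74:.102 -73:.86 -72:.93 -71:O114 -70:O118 -69:O117 -68:O118 -67:O118 -66:O118 -65:O118 -64:O119 -63:O119 -62:O116 -61:O95 -60:.62 -59:.55 -58:.56 -57:.56 -56:.56 -55:.53 -54:.57 -53:.77 -52:.97 -51:.106 -50:.116 -49:.117 -48:.115 -47:.116 -46:.120 -45:.122 -44:.119 -43:.110 -42:.101 -41:.100 -40:.101 -39:.102 -38:.104 -37:.102
0.03 -90:.100 -89:.91 -88:.81 -87:.89 -86:.104 -85:.104 -84:.104 -83:.104 -82:.105 -81:.107 -80:.108 -79:.107 -78:.108 -77:.107 -76:.108 -75:.107 -74:.101 -73:.83 -72:.91 -71:O114 -70:O117 -69:O118 -68:O118 -67:O118 -66:O119 -65:O118 -64:O120 -63:O121 -62:O118 -61:O99 -60:.52 -59:.53 -58:.54 -57:.54 -56:.53 -55:.50 -54:.68 -53:.88 -52:.103 -51:.116 -50:.122 -49:.121 -48:.122 -47:.122 -46:.122 -45:.123 -44:.123 -43:.123 -42:.123 -41:.122 -40:.123 -39:.124 -38:.123 -37:.122
```

```bash
cat > gap.py <<'E'
from h import *
import pickle,sys
O=np.array([.5855,.1447])
cx=lambda p:1e3*((p[:2]-O)@[.998,-.06])
for f in sys.argv[1:]:
    c=pickle.load(open(f,'rb'))['wrist'];hs=cv2.cvtColor(c['img'],cv2.COLOR_BGR2HSV).astype(np.float32)
    for cy in(-.03,-.02,-.01,0,.02,.03):
        P=[];
        xs=np.arange(-100,-40,.25)
        for xm in xs:
            X=O+xm/1e3*np.array([.998,-.06])+cy*np.array([.06,.998]);P.append(proj(c,[*X,.024]))
        P=np.array(P,np.float32)
        s=cv2.remap(hs,P[:,:1],P[:,1:],cv2.INTER_LINEAR)[:,0]
        m=(s[:,0]>5)&(s[:,0]<22)&(s[:,1]>120);i=np.where(m)[0]
        if len(i)<4: continue
        a,b=P[i[0]],P[i[-1]]
        print(f,cy,'jaw edge@31 %.1f @24 %.1f  pad rear@26 %.1f  band %.1f'%(cx(ray(c,a,.031)),cx(ray(c,a,.024)),cx(ray(c,b,.026)),cx(ray(c,b,.026))-cx(ray(c,a,.031))))
E
python3 gap.py c1.pkl c11.pkl
```

```text
c1.pkl -0.03 jaw edge@31 -85.0 @24 -86.0  pad rear@26 -73.3  band 11.7
c1.pkl -0.02 jaw edge@31 -85.0 @24 -86.0  pad rear@26 -73.3  band 11.7
c1.pkl -0.01 jaw edge@31 -85.2 @24 -86.2  pad rear@26 -73.5  band 11.7
c1.pkl 0 jaw edge@31 -85.2 @24 -86.2  pad rear@26 -73.5  band 11.7
c1.pkl 0.02 jaw edge@31 -85.5 @24 -86.5  pad rear@26 -73.8  band 11.7
c1.pkl 0.03 jaw edge@31 -85.7 @24 -86.7  pad rear@26 -73.8  band 12.0
c11.pkl -0.03 jaw edge@31 -70.9 @24 -71.2  pad rear@26 -60.2  band 10.7
c11.pkl -0.02 jaw edge@31 -71.1 @24 -71.5  pad rear@26 -60.4  band 10.7
c11.pkl -0.01 jaw edge@31 -70.9 @24 -71.2  pad rear@26 -60.7  band 10.2
c11.pkl 0 jaw edge@31 -71.1 @24 -71.5  pad rear@26 -60.7  band 10.4
c11.pkl 0.02 jaw edge@31 -71.4 @24 -71.7  pad rear@26 -60.9  band 10.4
c11.pkl 0.03 jaw edge@31 -71.4 @24 -71.7  pad rear@26 -60.9  band 10.4
```

```bash
python3 -m jog '[[4,-4,0,0,0,0],[9,-6,0,0,0,0],[14,-6,0,0,0,0],[15,-6,2,0,0,0],[15,-6,6,0,0,0],[15,-6,10,0,0,0],[15,-6,14,0,0,0],[15,-6,14,0,0,0]]'
python3 -m jog '[[0,0,0,0,0,0],[0,0,0,0,0,0],[0,0,0,0,0,0]]' 25
python3 -m jog '[[0.2,-0.9,0,0,0,0],[0.3,-1.8,0,0,0,0],[0.5,-2.7,0,0,0,0],[0.5,-3.6,0,0,0,0],[0.4,-4.5,0,0,0,0],[0.3,-5.3,0,0,0,0],[0.2,-6,0,0,0,0],[0,-6.5,0,0,0,0]]'
python3 -m jog '[[0.2,1.6,0,0,0,0],[0.4,3.2,0,0,0,0],[0.3,4.8,0,0,0,0],[0.1,6.4,0,0,0,0],[0,6.6,0,0,0,0],[0,6.6,0,0,0,0]]'
python3 -m jog '[[0,0,0,0,0,0],[0,0,0,0,0,0],[0,0,-4,0,0,0],[0,0,-8,0,0,0],[-5,3,-12,0,0,0],[-10,6,-14,0,0,0],[-15,6,-14,0,0,0],[-15,6,-14,0,0,0]]' 38
python3 snap.py c12.pkl; python3 gap.py c12.pkl
```

```text
time_s: 25.0
ee_pos: [0.4782, 0.2677, 0.268]
eef_rot: [-3.134, 0.004, 1.509]
force: [0.4, 0.5, -0.3]
grip_width: 0.0354
grip_force: 0.0
time_s: 25.3
ee_pos: [0.4799, 0.2673, 0.2746]
eef_rot: [3.139, -0.002, 1.508]
force: [-0.1, -1.0, 0.6]
grip_width: 0.0238
grip_force: 0.0
time_s: 26.1
ee_pos: [0.4142, 0.271, 0.2725]
eef_rot: [-3.142, 0.0, 1.508]
force: [1.6, 1.3, -0.1]
grip_width: 0.0235
grip_force: 0.8
time_s: 26.7
ee_pos: [0.4804, 0.2666, 0.2721]
eef_rot: [-3.141, 0.001, 1.507]
force: [-1.0, 0.0, 0.1]
grip_width: 0.0236
grip_force: 0.0
time_s: 27.5
ee_pos: [0.531, 0.1109, 0.4136]
eef_rot: [3.14, 0.0, 1.507]
force: [0.1, 0.4, -0.9]
grip_width: 0.0354
grip_force: 0.0
c12.pkl -0.03 jaw edge@31 -68.2 @24 -68.5  pad rear@26 -57.9  band 10.2
c12.pkl -0.02 jaw edge@31 -68.2 @24 -68.5  pad rear@26 -58.2  band 10.0
c12.pkl -0.01 jaw edge@31 -68.2 @24 -68.5  pad rear@26 -58.4  band 9.7
c12.pkl 0 jaw edge@31 -68.2 @24 -68.5  pad rear@26 -58.4  band 9.7
c12.pkl 0.02 jaw edge@31 -68.6 @24 -69.0  pad rear@26 -58.4  band 10.2
c12.pkl 0.03 jaw edge@31 -68.6 @24 -69.0  pad rear@26 -58.4  band 10.2
```

```bash
python3 -m jog '[[4,-4,0,0,0,0],[9,-6,0,0,0,0],[14,-6,0,0,0,0],[15,-6,2,0,0,0],[15,-6,6,0,0,0],[15,-6,10,0,0,0],[15,-6,14,0,0,0],[15,-6,14,0,0,0]]'
python3 -m jog '[[0,0,0,0,0,0],[0,0,0,0,0,0],[0,0,0,0,0,0]]' 25
python3 -m jog '[[0.2,-0.9,0,0,0,0],[0.3,-1.8,0,0,0,0],[0.5,-2.7,0,0,0,0],[0.5,-3.6,0,0,0,0],[0.4,-4.5,0,0,0,0],[0.3,-5.3,0,0,0,0],[0.2,-6,0,0,0,0],[0,-6.5,0,0,0,0]]'
python3 -m jog '[[0.2,1.6,0,0,0,0],[0.4,3.2,0,0,0,0],[0.3,4.8,0,0,0,0],[0.1,6.4,0,0,0,0],[0,6.6,0,0,0,0],[0,6.6,0,0,0,0]]'
python3 -m jog '[[0,0,0,0,0,0],[0,0,0,0,0,0],[0,0,-4,0,0,0],[0,0,-8,0,0,0],[-5,3,-12,0,0,0],[-10,6,-14,0,0,0],[-15,6,-14,0,0,0],[-15,6,-14,0,0,0]]' 38
python3 snap.py c13.pkl; python3 gap.py c13.pkl
```

```text
time_s: 28.4
ee_pos: [0.479, 0.2673, 0.2679]
eef_rot: [-3.134, 0.004, 1.509]
force: [0.1, 0.0, 0.5]
grip_width: 0.0359
grip_force: 0.0
time_s: 28.7
ee_pos: [0.4809, 0.2672, 0.2746]
eef_rot: [3.139, -0.002, 1.508]
force: [0.2, 0.4, 0.7]
grip_width: 0.0237
grip_force: 0.0
time_s: 29.5
ee_pos: [0.4152, 0.271, 0.2725]
eef_rot: [-3.142, -0.0, 1.508]
force: [2.6, 1.2, 0.8]
grip_width: 0.0234
grip_force: 1.0
time_s: 30.1
ee_pos: [0.4813, 0.2666, 0.2721]
eef_rot: [-3.141, 0.001, 1.507]
force: [-0.4, -0.6, -0.4]
grip_width: 0.0233
grip_force: 0.0
time_s: 30.9
ee_pos: [0.532, 0.1109, 0.4136]
eef_rot: [3.14, 0.0, 1.507]
force: [0.2, 1.2, -0.2]
grip_width: 0.0354
grip_force: 0.0
c13.pkl -0.03 jaw edge@31 -65.4 @24 -65.7  pad rear@26 -57.9  band 7.5
c13.pkl -0.02 jaw edge@31 -65.4 @24 -65.7  pad rear@26 -58.2  band 7.3
c13.pkl -0.01 jaw edge@31 -65.4 @24 -65.7  pad rear@26 -58.4  band 7.0
c13.pkl 0 jaw edge@31 -65.4 @24 -65.7  pad rear@26 -58.4  band 7.0
c13.pkl 0.02 jaw edge@31 -65.9 @24 -66.2  pad rear@26 -58.4  band 7.5
c13.pkl 0.03 jaw edge@31 -65.9 @24 -66.2  pad rear@26 -58.7  band 7.2
```

The drive is now seated: the pad stayed put while the jaw advanced 3 mm, leaving it pressed about 4.5 mm. One more notch brings it to about half the band.

```bash
python3 -m jog '[[4,-4,0,0,0,0],[9,-6,0,0,0,0],[14,-6.1,0,0,0,0],[15,-6.1,2,0,0,0],[15,-6.1,6,0,0,0],[15,-6.1,10,0,0,0],[15,-6.1,14,0,0,0],[15,-6.1,14,0,0,0]]'
python3 -m jog '[[0,0,0,0,0,0],[0,0,0,0,0,0],[0,0,0,0,0,0]]' 25
python3 -m jog '[[0.2,-0.9,0,0,0,0],[0.3,-1.8,0,0,0,0],[0.5,-2.7,0,0,0,0],[0.5,-3.6,0,0,0,0],[0.4,-4.5,0,0,0,0],[0.3,-5.3,0,0,0,0],[0.2,-6,0,0,0,0],[0,-6.5,0,0,0,0]]'
python3 -m jog '[[0.2,1.6,0,0,0,0],[0.4,3.2,0,0,0,0],[0.3,4.8,0,0,0,0],[0.1,6.4,0,0,0,0],[0,6.6,0,0,0,0],[0,6.6,0,0,0,0]]'
python3 -m jog '[[0,0,0,0,0,0],[0,0,0,0,0,0],[0,0,-4,0,0,0],[0,0,-8,0,0,0],[-5,3,-12,0,0,0],[-10,6,-14,0,0,0],[-15,6,-14,0,0,0],[-15,6,-14,0,0,0]]' 38
python3 snap.py c14.pkl; python3 gap.py c14.pkl
python3 - <<'E'
from h import *
import pickle
O=np.array([.5855,.1447])
d=pickle.load(open('c14.pkl','rb'));c=d['wrist'];hs=cv2.cvtColor(c['img'],cv2.COLOR_BGR2HSV)
# blue fixed jaw inner edge and drive right edge along x at several y
for cy in(-.04,0,.04):
    s=[]
    for xm in range(38,60):
        X=O+xm/1e3*np.array([.998,-.06])+cy*np.array([.06,.998]);u,v=proj(c,[*X,.021])
        if 0<=u<639 and 0<=v<479: h=hs[int(round(v)),int(round(u))];s.append(f'{xm}:'+('B' if 100<h[0]<125 and h[1]>130 else '.')+str(h[2]))
    print(cy,' '.join(s))
for yy in(-.03,.03):
    s=[]
    for ym in list(range(-84,-62,2)):
        X=O+yy*np.array([.998,-.06])+ym/1e3*np.array([.06,.998]);u,v=proj(c,[*X,.021])
        if 0<=u<639 and 0<=v<479:s.append(f'{ym}:{hs[int(round(v)),int(round(u))][2]}')
    print('end',yy,' '.join(s))
E
```

```text
time_s: 31.8
ee_pos: [0.479, 0.2673, 0.2679]
eef_rot: [-3.134, 0.004, 1.509]
force: [0.4, 0.5, 0.5]
grip_width: 0.0355
grip_force: 0.0
time_s: 32.1
ee_pos: [0.4809, 0.2672, 0.2746]
eef_rot: [3.139, -0.002, 1.508]
force: [0.2, -0.2, -0.8]
grip_width: 0.0239
grip_force: 0.0
time_s: 32.9
ee_pos: [0.4152, 0.271, 0.2725]
eef_rot: [-3.142, 0.0, 1.508]
force: [2.3, 2.0, 0.4]
grip_width: 0.0231
grip_force: 1.2
time_s: 33.5
ee_pos: [0.4813, 0.2666, 0.2721]
eef_rot: [-3.14, 0.001, 1.507]
force: [-0.1, 0.3, -0.2]
grip_width: 0.0234
grip_force: 0.0
time_s: 34.3
ee_pos: [0.532, 0.1108, 0.4136]
eef_rot: [3.14, 0.0, 1.507]
force: [0.0, 1.0, -0.3]
grip_width: 0.0359
grip_force: 0.0
c14.pkl -0.03 jaw edge@31 -63.7 @24 -64.0  pad rear@26 -57.9  band 5.8
c14.pkl -0.02 jaw edge@31 -64.0 @24 -64.2  pad rear@26 -58.2  band 5.8
c14.pkl -0.01 jaw edge@31 -63.7 @24 -64.0  pad rear@26 -58.4  band 5.3
c14.pkl 0 jaw edge@31 -64.0 @24 -64.2  pad rear@26 -58.4  band 5.5
c14.pkl 0.02 jaw edge@31 -64.2 @24 -64.5  pad rear@26 -58.4  band 5.8
c14.pkl 0.03 jaw edge@31 -64.2 @24 -64.5  pad rear@26 -58.7  band 5.5
-0.04 38:.187 39:.187 40:.185 41:.186 42:.186 43:.186 44:.187 45:.186 46:.186 47:.186 48:.188 49:.186 50:.163 51:.109 52:.64 53:.58 54:.61 55:.86 56:.107 57:.120 58:.128 59:B133
0 38:.101 39:.99 40:.97 41:.99 42:.116 43:.120 44:.119 45:.119 46:.119 47:.118 48:.118 49:.111 50:.90 51:.54 52:.42 53:.47 54:.57 55:.65 56:.71 57:.76 58:.79 59:.82
0.04 38:.119 39:.119 40:.119 41:.119 42:.119 43:.118 44:.118 45:.118 46:.119 47:.120 48:.114 49:.100 50:.74 51:.45 52:.40 53:.49 54:.56 55:.64 56:.70 57:.76 58:.81 59:.81
end -0.03 -84:186 -82:186 -80:186 -78:187 -76:187 -74:186 -72:186 -70:183 -68:184 -66:189 -64:186
end 0.03 -84:184 -82:184 -80:184 -78:184 -76:185 -74:185 -72:185 -70:186 -68:173 -66:181 -64:182
```

```bash
python3 snap.py c15.pkl; python3 gap.py c15.pkl | sed -n '2p;5p'
python3 - <<'E'
from h import *
import pickle
O=np.array([.5855,.1447])
for f in('c12','c13','c15'):
    d=pickle.load(open(f+'.pkl','rb'));c=d['wrist'];hs=cv2.cvtColor(c['img'],cv2.COLOR_BGR2HSV).astype(np.float32)
    P=np.array([proj(c,[*(O+x/1e3*np.array([.998,-.06])-.03*np.array([.06,.998])),.031]) for x in np.arange(-90,-50,1)],np.float32)
    s=cv2.remap(hs,P[:,:1],P[:,1:],cv2.INTER_LINEAR)[:,0]
    print(f,' '.join(f'{int(x)}:{int(a[2])}/{int(a[1])}' for x,a in zip(np.arange(-90,-50,1),s)))
    P=np.array([proj(c,[*(O+x/1e3*np.array([.998,-.06])-.0*np.array([.06,.998])),.031]) for x in(-70,)],np.float32)
    im=c['img'];H=cv2.cvtColor(im,cv2.COLOR_BGR2HSV).astype(int);red=((H[...,0]<5)|(H[...,0]>175))&(H[...,1]>170)&(H[...,2]>80);ys,xs=np.where(red[:200]);print('red',xs.min(),xs.max(),[ (r,int((np.where(red[r])[0]).mean())) for r in(2,20,40) if red[r].any()])
E
```

```text
c15.pkl -0.02 jaw edge@31 -63.7 @24 -64.0  pad rear@26 -58.2  band 5.5
c15.pkl 0.02 jaw edge@31 -64.2 @24 -64.5  pad rear@26 -58.4  band 5.8
c12 -90:125/10 -89:125/8 -88:125/7 -87:126/8 -86:124/8 -85:116/8 -84:124/7 -83:166/5 -82:186/5 -81:187/4 -80:186/3 -79:186/3 -78:186/3 -77:187/4 -76:187/5 -75:186/4 -74:186/3 -73:186/3 -72:187/4 -71:184/3 -70:164/3 -69:144/47 -68:168/142 -67:187/179 -66:188/180 -65:187/178 -64:187/178 -63:187/177 -62:187/178 -61:187/177 -60:189/177 -59:184/176 -58:144/134 -57:96/45 -56:88/11 -55:89/9 -54:89/9 -53:86/8 -52:78/7 -51:86/10
red 216 242 [(40, 228)]
c13 -90:125/8 -89:125/8 -88:125/7 -87:125/8 -86:125/7 -85:126/9 -84:126/7 -83:123/7 -82:115/5 -81:136/8 -80:172/7 -79:186/4 -78:186/3 -77:186/3 -76:186/4 -75:186/4 -74:186/4 -73:186/4 -72:187/4 -71:187/4 -70:186/4 -69:186/3 -68:180/2 -67:154/5 -66:142/68 -65:172/160 -64:187/180 -63:187/178 -62:187/177 -61:186/177 -60:187/178 -59:185/179 -58:150/143 -57:95/44 -56:89/16 -55:89/9 -54:88/8 -53:85/8 -52:77/9 -51:79/8
red 207 241 [(40, 228)]
c15 -90:124/8 -89:124/8 -88:125/8 -87:125/7 -86:125/8 -85:126/8 -84:126/8 -83:126/8 -82:127/8 -81:122/7 -80:121/7 -79:148/5 -78:180/4 -77:186/3 -76:186/3 -75:186/3 -74:186/3 -73:186/3 -72:186/4 -71:186/4 -70:186/3 -69:186/3 -68:186/4 -67:186/4 -66:175/1 -65:142/9 -64:143/108 -63:183/175 -62:188/180 -61:187/178 -60:188/177 -59:185/178 -58:155/145 -57:96/39 -56:89/19 -55:89/10 -54:88/9 -53:85/9 -52:77/10 -51:84/9
red 215 240 [(40, 227)]
```

Run:
```python
from h import *
import pickle
O=np.array([.5855,.1447])
C=lambda p:(np.array([(p[:2]-O)@[.998,-.06],(p[:2]-O)@[.06,.998]])*1e3).round(1)
c=pickle.load(open('c6.pkl','rb'))['wrist']
print('c6 end',C(ray(c,(250,44),.021)),C(ray(c,(385,43),.021)),C(ray(c,(252,53),.0)))
c=pickle.load(open('c15.pkl','rb'))['wrist'];g=cv2.cvtColor(c['img'],cv2.COLOR_BGR2GRAY).astype(np.float32)
for xx in(-.035,-.02,.02,.035):
    ys=np.arange(-95,-50,1.)
    P=np.array([proj(c,[*(O+xx*np.array([.998,-.06])+y/1e3*np.array([.06,.998])),.021]) for y in ys],np.float32)
    s=cv2.remap(g,P[:,:1],P[:,1:],cv2.INTER_LINEAR)[:,0];i=np.argsort(-abs(np.diff(s)))[:4];print(xx,[(ys[k],round(float(s[k+1]-s[k]))) for k in sorted(i)],P[20])
```

```text
c6 end [-53.8 -65.6] [ 45.6 -65.3] [-55.5 -68.4]
-0.035 [(np.float64(-69.0), 8), (np.float64(-62.0), -16), (np.float64(-61.0), 10), (np.float64(-60.0), 11)] [337.01242 256.05994]
-0.02 [(np.float64(-71.0), -4), (np.float64(-70.0), -3), (np.float64(-69.0), 5), (np.float64(-68.0), 3)] [353.5034  255.96492]
0.02 [(np.float64(-70.0), -9), (np.float64(-68.0), 4), (np.float64(-64.0), 8), (np.float64(-63.0), 4)] [397.48782 255.71147]
0.035 [(np.float64(-64.0), 15), (np.float64(-55.0), -10), (np.float64(-54.0), -13), (np.float64(-53.0), -16)] [413.98517 255.6164 ]
```

```bash
python3 -c "
from station import ctrl
print(ctrl.hand_in())"
```

```text
the job is handed in; nothing more can be done
None
```

I handed the job in at about 35 s; no verdict came back. By my image measurements the drive is square against the fixed jaw at the end stop, about half the orange band (roughly 6 mm) is pressed in, the adapter lies clear beyond the stop, and the robot has let go. The last notch moved the jaw only about 1.8 mm instead of 3; I didn't find out why.

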